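# Shim the rocking bench press

### The arm

A 7-joint arm with a two-finger parallel gripper is mounted at the origin on the work surface. World frame = base frame: x ahead of the robot, y to its left, z up, the work surface at z = 0. Lengths are in m, angles in rad, forces in N, time in s.
With the tool pointing down it reaches from about 0.35 to 0.775 m from the base axis. Payload 3.1 kg.
Tool frame: the origin (TCP) lies on the centre line of the jaws, within the pads' length; the fingertips stand 8 mm ahead of it and the grasp point (between the pads) lies 11 mm behind it (manip.tcp_to_tips is the distance from the TCP to the fingertips, in m); z points along the fingers, y is the direction in which the jaws open and shut (so a half turn about z gives the same grasp; the last joint's range is limited). The gripper opens to 85 mm and grips with 20 to 120 N. Pads are 22 mm wide; open, the fingers measure 114 mm over their backs; the gripper's body (76 mm by 85 mm) begins 54 mm behind the grasp point. The pads swing forward as they close: fully open they stand 13 mm farther back than shut.
Start: joints at [1.229, 0.311, 0.014, 1.512, -0.004, 1.319, -0.027], TCP at [0.162, -0.525, 0.218] pointing down, gripper open.
Joint ranges: [-2.7, 2.7], [-0.3, 1.91], [-1.27, 1.3], [0.12, 2.57], [-1.44, 4.58], [0.2, 2.03], [-3.05, 3.05]. Speed limits (rad/s): [2.79, 2.79, 3.14, 3.14, 3.14, 3.14, 3.14].

### API

Orientations are given as a rotation vector (axis times angle).
In Python, from plant import manip gives the robot as it stands. Calls block until the motion is done:
- manip.move_to(position, orientation): joint-space move of the TCP to a pose.
- manip.movel(position, frame=None, rate=0.15, max_force=None): straight line of the TCP; frame=None keeps the orientation; rate is the mean speed in m/s. With max_force (N) it stops when the force on the tool has changed by that much, and returns True; else False.
- manip.set_joints(angles): joint-space move.
- manip.set_gripper(opening, effort=None): opening from 0.0 (shut) to 1.0 (fully open); effort is the grip in N (None keeps the last); returns when the fingers have stopped.
- manip.sleep(seconds).
- manip.solve_ik(position, orientation): joint angles nearest the present ones, or None.
- manip.observe(): the state.
- manip.capture(name): name is "scene" or "top" or "wrist"; returns a dict with "img" (480x640x3 uint8, blue, green, red), "range_z" (480x640 float32, m along the optical axis (not along the pixel's ray), 0 where there is no reading), "fx", "fy", "cx", "cy" (pixels), "rvec" (rotation vector, rad) and "tvec" (3), from world to camera coordinates, as OpenCV has them; the wrist camera has in their place "T_tool_cam" (4x4, takes a point from camera to tool coordinates, whose origin is the TCP and whose axes are the flange's). Camera axes: x right, y down, z forward; pixel columns grow to the right and rows downward; lengths in m; the calibration is good to about 2 mm. A picture is of the moment at which its call begins: read the wrist's pose just before it.
A pose or a line that the arm cannot do raises manip.MotionError and nothing moves.
- manip.job_done(): hands the job in, once; it reports no verdict.
The state is a dict: "clock": time; "joints": joint angles; "qvel": joint speeds; "effort": joint torques, N m; "position": TCP position; "tcp_rot": TCP orientation; "contact_force": force on the tool from outside, world axes, zero at the start; "torque": the same for the moment, N m; "gripper_width": opening from 0.0 (shut) to 1.0 (fully open).
Only numpy, scipy, OpenCV 4.12 (cv2) and the standard library are available. Lean on these libraries where they do the work, as an engineer would, in place of code of your own. Each camera call takes 0.05 s, during which the arm holds its last target.

### The job

The green bench press rocks because the corner under its blue cap has lost its rubber foot. With the fingertips, slide the orange wedge along the bench, thin end first, in under that bare steel foot until it is snug and the press stands level without rocking; then let go of the wedge, press down on the blue cap with a steady push of about 10 N, and finish while still pressing. Do not lift the wedge, shove the press out of its place or disturb the other things on the bench.

Things in the scene. Friction and masses are not known exactly. Their poses are not given: they have to be found in the camera images.
- press: Green eyelet press, about 6 kg, loose. Origin: centre of its base at bench height; z up when level (as at the start). Base plate 230 x 200 mm (x, y), 16 to 40 mm above the bench; column 60 x 60 mm at x = +80 mm; head at x = 0 to +120 mm, 56 mm wide, 217 to 273 mm high; lever on the +y side, to 320 mm. Rubber feet 16 mm high at (95, 80), (-95, 80), (95, -80) mm; bare foot at (-95, -80).
- bare_foot (a point): Lowest point of the bare foot: a steel stub with a dome of 14 mm radius that hangs 8 mm above the bench when the press is level, 20 mm inside the base plate's -x and -y edges. A wedge pushed firmly in lifts this corner.
- corner_cap: Round blue cap, 36 mm diameter, 10 mm high, fixed on top of the base plate right above the bare foot. Origin: centre of its underside. Unshimmed, a push of 2 to 4 N down on it rocks the press by 0.065 rad (8 mm at the foot); it rocks back when released.
- cap_top (a point): Centre of the blue cap's flat top face, 50 mm above the bench when the press is level: the place to press down.
- wedge: Orange wedge, 0.09 kg, loose and flat on the bench, 95 mm long (x), 50 mm wide (y). Its top slopes evenly from 18 mm high at the heel (-x end, upright face) to 2 mm at the tip (+x end); 8 mm thick 36 mm behind the tip, so snug with the tip about 36 mm past the bare foot. It starts on the press's -x side, tip roughly towards the foot, and stays where it is left. Origin: centre of its underside.
- wedge_tip (a point): Middle of the wedge's thin edge, at bench height.
- wedge_heel (a point): Middle of the wedge's heel face, 9 mm above the bench: the place to push.
- hammer: Hammer lying flat, brown wooden handle, 260 mm long, up to 26 mm high; bystander. Origin under its middle.
- red_driver: Screwdriver with red handle, 220 mm long, 26 mm thick, lying; bystander. Origin under its middle.
- yellow_driver: Screwdriver with yellow handle, 200 mm long, 26 mm thick, lying; bystander. Origin under its middle.
- jar: Glass jar with red lid, 76 mm diameter, 85 mm high, standing; bystander. Origin: centre of its underside.
- bottle: Amber bottle with white cap, 60 mm diameter, 170 mm high, standing; bystander. Origin: centre of its underside.
- spool: White thread spool, 40 mm diameter, 45 mm high, standing; bystander. Origin: centre of its underside.
- bowl: Small steel bowl, 84 mm diameter, 35 mm high; bystander. Origin: centre of its underside.
There are look-alikes about, which are no part of the job. What is meant by the wedge is not pink or purple, and is the larger of those in its own colour.

How it is judged:
On the way:
1. the wedge's thin end has been pushed in under the bare foot, at least 20 mm past it, with the press level and the wedge flat (x of wedge_tip in the frame of press above -0.075 m and y of wedge_tip in the frame of press between -0.12 and -0.04 m and angle between press's own z axis and vertical below 0.01 rad and angle between wedge's own z axis and vertical below 0.05 rad), for 0.1 s.
At the end, for the whole second after the job is handed in: The fingers press the blue cap with more than 4 N while the press stays level within 0.010 rad and at rest, the bare foot bearing on the wedge (over 0.5 N), the wedge flat, its tip at least 20 mm past the foot and not touched by the fingers, and the press within 30 mm of its first place (contact force between the fingers and corner_cap above 4 N and angle between press's own z axis and vertical below 0.01 rad and contact force between wedge and press above 0.5 N and contact force between the fingers and wedge below 0.1 N and x of wedge_tip in the frame of press above -0.075 m and angle between wedge's own z axis and vertical below 0.05 rad and distance of press from where it was at the start of the episode below 0.03 m and linear speed of press below 0.02 m/s); the arm keeps its last pose, push and grip.
It fails at once if the wedge is lifted off the bench or tipped (height (world z) of wedge above 0.012 m or angle between wedge's own z axis and vertical above 0.35 rad).
It fails at once if the press is shoved more than 30 mm, lifted or tipped over (distance of press from where it was at the start of the episode above 0.03 m or angle between press's own z axis and vertical above 0.12 rad).
It fails at once if another thing on the bench is moved more than 30 mm (distance of any of hammer, red_driver, yellow_driver, jar, bottle, spool, bowl from where it was at the start of the episode above 0.03 m).
It also fails if it takes over 51 s, if anything falls off the work surface, if the arm or the gripper's body presses on something with over 40 N, if the wrist force passes 120 N, or if a joint passes its speed limit or range.

## Working session

There is one attempt and no reset: what is moved stays moved. The work goes in short steps, each a Python script; the robot and the scene stay as the last script left them, time stands still between calls to the robot, and variables do not carry over. Pictures are saved under pics/ and viewed, and the job is handed in when it is done.

```bash
ls; mkdir -p pics; python3 - <<'E'
from plant import manip
import cv2,numpy as np,pickle
o=manip.observe();print(o['clock'],o['position'],o['tcp_rot'],o['contact_force'],manip.tcp_to_tips)
d={}
for n in ("scene","top"):
    c=manip.capture(n);d[n]=c;cv2.imwrite(f'pics/{n}0.png',c['img']);print(n,c['fx'],c['cx'],c['cy'],c['rvec'],c['tvec'])
pickle.dump(d,open('cap0.pkl','wb'))
E
```

```text
pics
0.0 [ 0.16223499 -0.52472158  0.21692328] [-3.10403196e+00 -4.68979418e-01  6.36823788e-04] [-0.05434065 -0.25633463  0.3802381 ] 0.008
scene 611.0527022446461 311.43654094408527 240.74838756836758 [ 0.85904684  2.35664466 -1.23811182] [ 0.41380368 -0.15637796  1.80359481]
top 550.713371589695 319.9164801706108 236.9594179439516 [ 2.1574729  -2.14149793  0.19888385] [-0.01119768  0.56078588  1.27425417]
```

View pics/scene0.png

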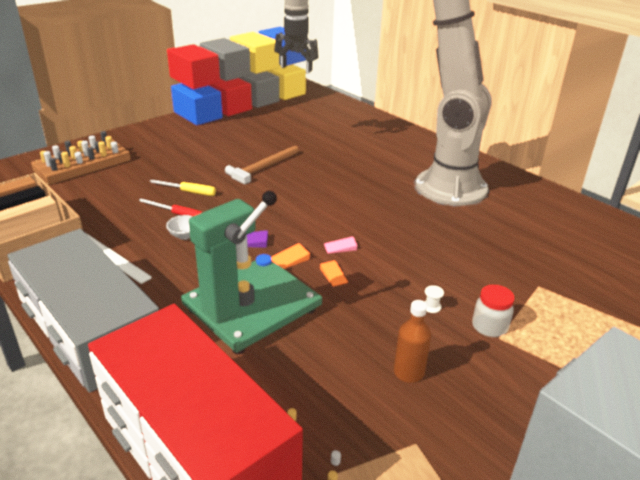

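View pics/top0.png

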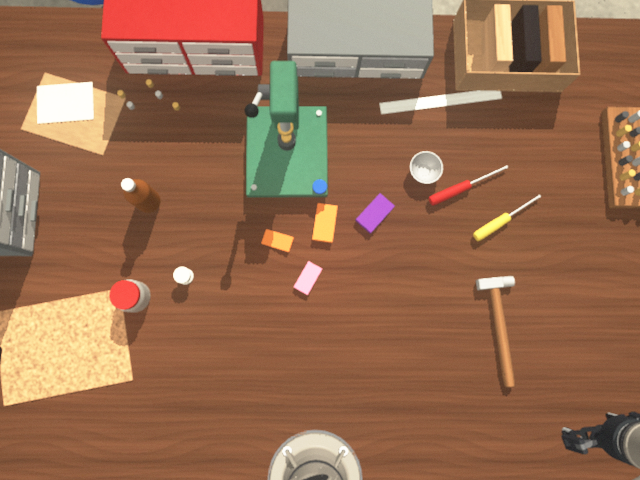

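Candidates in the top view: large orange (325,223), small orange (278,241), pink (308,278) and purple (375,214). By the description it's the large orange one. I'll check it in a close crop and measure.

```bash
cat > h.py <<'E'
import cv2,numpy as np,pickle
def ray(c,u,v):
    R=cv2.Rodrigues(np.array(c['rvec'],float))[0];t=np.array(c['tvec'],float).ravel()
    d=R.T@np.array([(u-c['cx'])/c['fx'],(v-c['cy'])/c['fy'],1.]);return -R.T@t,d
def onz(c,u,v,z):
    o,d=ray(c,u,v);return o+d*(z-o[2])/d[2]
def onrect(c,pts,z): return np.array([onz(c,u,v,z) for u,v in pts])
E
python3 - <<'E'
from h import *
d=pickle.load(open('cap0.pkl','rb'))
a=d['top']['img'][170:290,235:395];b=d['scene']['img'][220:310,220:380]
cv2.imwrite('pics/crop0.png',np.vstack([cv2.resize(a,(640,480),interpolation=2)]))
cv2.imwrite('pics/crop1.png',cv2.resize(b,(800,450),interpolation=2))
for n in d:
    hsv=cv2.cvtColor(d[n]['img'],cv2.COLOR_BGR2HSV)
    for name,lo,hi in(("orange",(3,180,120),(22,255,255)),("blue",(105,150,80),(122,255,255)),("green",(65,80,40),(88,255,200))):
        m=cv2.inRange(hsv,lo,hi)
        for k in cv2.findContours(m,0,2)[0]:
            if cv2.contourArea(k)>60:
                M=cv2.moments(k);r=cv2.minAreaRect(k)
                u,v=M['m10']/M['m00'],M['m01']/M['m00']
                if n=='top' and not(100<v<300 and 230<u<400):continue
                if n=='scene' and not(180<v<360 and 180<u<400):continue
                print(n,name,round(u,1),round(v,1),M['m00'],onz(d[n],u,v,.05 if name=='blue' else .04 if name=='green' else .01).round(4));print(onrect(d[n],cv2.boxPoints(r),.04 if name=='green' else .01).round(4).tolist())
E
```

```text
scene orange 337.3 279.2 155.0 [0.5702 0.1198 0.01  ]
[[0.5727, 0.0513, 0.01], [0.5163, 0.0408, 0.01], [0.5501, 0.1407, 0.01], [0.6027, 0.1483, 0.01]]
scene orange 297.9 260.2 103.5 [0.5931 0.0047 0.01  ]
[[0.6379, -0.0116, 0.01], [0.5406, -0.0393, 0.01], [0.5542, 0.0124, 0.01], [0.6486, 0.0372, 0.01]]
scene blue 263.0 259.9 105.0 [ 0.6899 -0.0042  0.05  ]
[[0.6585, -0.0758, 0.01], [0.6321, -0.0544, 0.01], [0.657, -0.0219, 0.01], [0.6827, -0.0428, 0.01]]
scene green 236.4 282.6 8653.0 [0.7782 0.0159 0.04  ]
[[0.8776, -0.2094, 0.04], [0.5318, -0.3509, 0.04], [0.67, 0.1751, 0.04], [0.927, 0.2197, 0.04]]
top orange 266.9 237.2 91.0 [0.5646 0.1223 0.01  ]
[[0.5508, 0.1373, 0.01], [0.5864, 0.125, 0.01], [0.5784, 0.1033, 0.01], [0.5429, 0.1157, 0.01]]
top blue 319.2 186.1 124.0 [ 0.6849 -0.0045  0.05  ]
[[0.7106, 0.0102, 0.01], [0.711, -0.0223, 0.01], [0.6802, -0.0224, 0.01], [0.6798, 0.01, 0.01]]
top green 286.8 138.1 6362.0 [0.8084 0.0761 0.04  ]
[[1.0074, 0.1795, 0.04], [1.0111, -0.0202, 0.04], [0.6678, -0.0214, 0.04], [0.6656, 0.1704, 0.04]]
```

View pics/crop0.png

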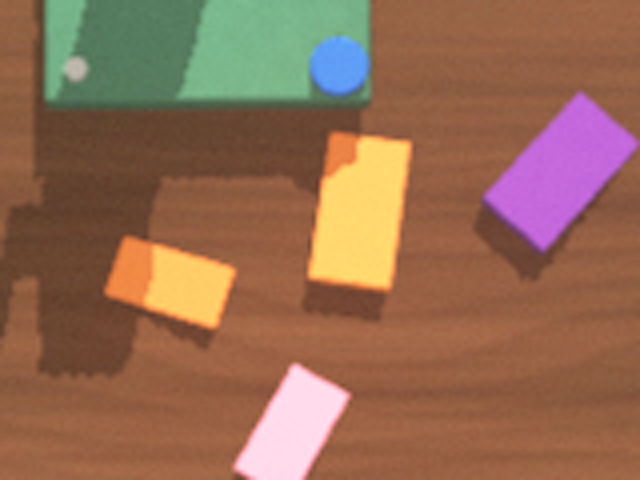

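View pics/crop1.png

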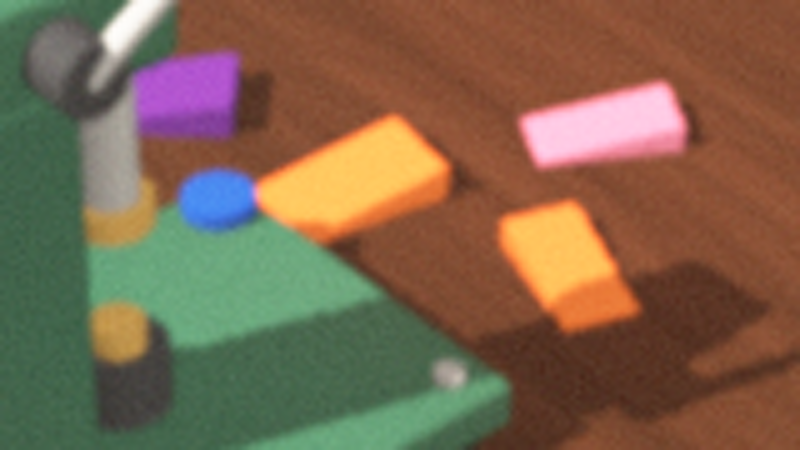

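The close crop confirms it: the large orange wedge is at crop (360,212), with its tip edge up, just short of the base edge, and its heel edge down at crop (308–390, 279–291). Next I'll locate its corners and the press base.

```bash
python3 - <<'E'
from h import *
d=pickle.load(open('cap0.pkl','rb'))
T=d['top'];S=d['scene']
hsv=cv2.cvtColor(T['img'],cv2.COLOR_BGR2HSV)
m=cv2.inRange(hsv,(3,140,150),(28,255,255));m[:195]=0;m[250:]=0;m[:,:300]=0;m[:,350:]=0
k=max(cv2.findContours(m,0,2)[0],key=cv2.contourArea)
print(cv2.contourArea(k),cv2.minAreaRect(k))
b=cv2.boxPoints(cv2.minAreaRect(k));b=b[np.argsort(b[:,1])];print(b)
tip=onrect(T,b[:2],.002);heel=onrect(T,b[2:],.018)
print('tip',tip.mean(0),'heel',heel.mean(0),np.linalg.norm(tip.mean(0)-heel.mean(0)),np.linalg.norm(tip[0]-tip[1]))
print('depth z', end=' ')
R=cv2.Rodrigues(np.array(T['rvec'],float))[0];t=np.array(T['tvec'],float).ravel()
def pt(u,v):
    z=T['range_z'][v,u];p=z*np.array([(u-T['cx'])/T['fx'],(v-T['cy'])/T['fy'],1]);return R.T@(p-t)
for uv in((327,207),(324,222),(322,238),(319,186),(300,250),(290,180)):print(uv,pt(*uv).round(4))
# manual corners
for uv,z in(((317.5,203),.002),((337.7,205),.002),((332.5,242.7),.018),((312,239.7),.018)):print(onz(T,*uv,z).round(4))
# scene corners crop1 scale 5 offset (220,220)
for uv,z in(((394,116),.018),((450,172),.018),((450,192),0.0),((325,243),0)):print('scene',onz(S,220+uv[0]/5,220+uv[1]/5,z).round(4))
# base front edge: green mask boundary per column
g=cv2.inRange(hsv,(60,60,90),(90,255,255))
P=[]
for u in list(range(252,310)):
    c=np.where(g[150:210,u])[0]; P.append((u,150+c.max()+.5))
P=onrect(T,P,.04);vx=cv2.fitLine(P[:,:2].astype(np.float32),cv2.DIST_HUBER,0,.01,.01).ravel();print('front edge',vx,P[0],P[-1])
P=[]
for v in range(110,180):
    c=np.where(g[v,225:345])[0];P.append((225+c.min()-.5,v,225+c.max()+.5))
P=np.array(P)
for cols in((0,1),(2,1)):
    Q=onrect(T,P[:,cols],.04);print(cv2.fitLine(Q[:,:2].astype(np.float32),cv2.DIST_HUBER,0,.01,.01).ravel(),Q[0],Q[-1])
E
```

```text
1138.5 ((324.5, 226.0), (46.0, 49.0), 90.0)
[[300. 203.]
 [349. 203.]
 [349. 249.]
 [300. 249.]]
tip [ 0.65388626 -0.01915411  0.002     ] heel [ 0.53559056 -0.01909511  0.018     ] 0.11937284735704107 0.12256841212676284
depth z (327, 207) [ 0.6439 -0.0254  0.0013]
(324, 222) [ 0.6043 -0.0178  0.0088]
(322, 238) [ 0.5632 -0.0129  0.0148]
(319, 186) [ 0.6857 -0.0041  0.0475]
(300, 250) [ 0.5354  0.0409 -0.0024]
(290, 180) [0.7019 0.0667 0.04  ]
[ 0.6537 -0.0016  0.002 ]
[ 0.6491 -0.0521  0.002 ]
[ 0.5513 -0.0385  0.018 ]
[0.5582 0.0116 0.018 ]
scene [ 0.5528 -0.0405  0.018 ]
scene [0.5623 0.0134 0.018 ]
scene [0.5566 0.0072 0.    ]
scene [0.63   0.0012 0.    ]
front edge [ 0.04457839 -0.9990059   0.6634015   0.07871044] [0.66198813 0.15824017 0.04      ] [0.66607043 0.01998773 0.04      ]
[0.9998565  0.01694101 0.78619    0.17508574] [0.88036735 0.15003124 0.04      ] [0.70303471 0.17506666 0.04      ]
[ 0.99999386  0.0034969   0.79439974 -0.02218003] [ 0.88307204 -0.02186995  0.04      ] [ 0.70546122 -0.02249104  0.04      ]
```

Wedge tip is at about (0.651,-0.027) and the heel at (0.556,-0.0135), with yaw about -0.14. The foot and cap are at about (0.686,-0.004), and the press yaw is about 0.02. The wedge would miss the foot if pushed straight, so I'll hold it lightly by its sides to line it up and slide it part-way, then release and push the heel. First a bench touch to calibrate tip height.

```bash
cat >> h.py <<'E'
from scipy.spatial.transform import Rotation as Ro
def down(yaw): return (Ro.from_euler('z',yaw)*Ro.from_euler('x',np.pi)).as_rotvec()
E
python3 - <<'E'
from plant import manip
from h import *
import math
for y in(-.138,-.138+math.pi):
    print(manip.solve_ik([.5,-.02,.15],down(y)))
yaw=-.138
manip.set_gripper(.59,20)
manip.move_to([.48,-.02,.08],down(yaw))
s=manip.observe();print(s['clock'],s['joints'],s['position'],s['contact_force'],s['gripper_width'])
print(manip.movel([.48,-.02,.0],rate=.04,max_force=2))
s=manip.observe();print(s['clock'],s['position'],s['contact_force'])
E
```

```text
[ 0.47080152  0.31426509 -0.57919463  1.73400229  0.18656514  1.14857407
 -1.87162238]
[ 0.6107569   0.35453214 -0.76855027  1.7293537   0.26571899  1.16525353
  1.20007257]
2.7333 [ 0.4656356   0.35657456 -0.5650877   1.87412105  0.22867902  0.97475782
 -1.91103682] [ 0.48024277 -0.0212257   0.0800841 ] [ 0.36527379 -0.00259803 -0.24344761] 0.5889246342934544
False
4.8833 [ 4.80174976e-01 -2.00114440e-02  1.83040616e-04] [-0.31534538 -0.80154745  0.29647433]
```

```bash
python3 - <<'E'
from plant import manip
from h import *
print(manip.movel([.48,-.02,-.02],rate=.02,max_force=2))
s=manip.observe();print(s['clock'],s['position'],s['contact_force'])
zt=s['position'][2]
manip.movel([.48,-.02,.06],rate=.15)
yaw=-.138
R=np.array([np.cos(yaw),np.sin(yaw)])
heel=np.array([.556,-.0135]);g=heel+.020*R
manip.set_gripper(.82)
manip.movel([g[0],g[1],.06])
open('zt','w').write(str(zt))
s=manip.observe();print(s['clock'],s['position'])
from plant import manip
c=manip.capture('wrist');cv2.imwrite('pics/w1.png',c['img']);c2=manip.capture('scene');cv2.imwrite('pics/s1.png',c2['img'][150:390,160:480])
E
```

```text
True
5.5083 [ 0.4799677  -0.01996899 -0.01110243] [-0.5312274  -0.25465234  4.68744851]
7.2583 [ 0.57481164 -0.01615227  0.05957556]
```

View pics/w1.png

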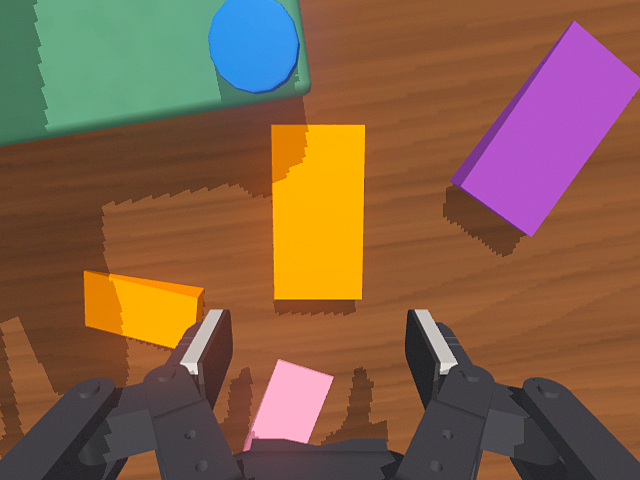

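View pics/s1.png

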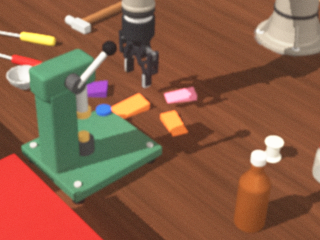

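The wrist view shows the wedge square to and centred between the jaws (x 272–365). The small orange decoy's right corner (204,290) lies close to the left finger, so I'll check that clearance before going down.

```bash
python3 - <<'E'
from plant import manip
from h import *
s=manip.observe()
c=manip.capture('wrist')
R=Ro.from_rotvec(s['tcp_rot']).as_matrix();T=np.array(c['T_tool_cam'])
def pz(u,v,z):
    d=R@T[:3,:3]@np.array([(u-c['cx'])/c['fx'],(v-c['cy'])/c['fy'],1]);o=np.array(s['position'])+R@T[:3,3]
    return o+d*(z-o[2])/d[2]
def tool(p): return R.T@(p-np.array(s['position']))
for n,uv,z in(('decoy',(204,290),.01),('decoy2',(178,348),.01),('heelL',(274,299),.018),('heelR',(362,299),.018),('tipL',(272,125),.002),('tipR',(365,125),.002),('cap',(253,44),.05),('corner',(308,92),.04),('purple',(452,184),.01)):
    p=pz(*uv,z);print(n,p.round(4),'tool',tool(p).round(4))
for a,b in(((0,146),(280,97)),((297,0),(311,80))):
    p,q=pz(*a,.04),pz(*b,.04);print('edge',(q-p)[:2]/np.linalg.norm(q-p))
E
```

```text
decoy [0.5668 0.0519 0.01  ] tool [-0.0171 -0.0666  0.0498]
decoy2 [0.53   0.0773 0.01  ] tool [-0.057  -0.0866  0.0499]
heelL [0.559  0.0103 0.018 ] tool [-0.019  -0.0242  0.0418]
heelR [ 0.552  -0.0399  0.018 ] tool [-0.0191  0.0264  0.0419]
tipL [ 0.6533 -0.0035  0.002 ] tool [ 0.0763 -0.0235  0.0576]
tipR [ 0.6464 -0.0529  0.002 ] tool [0.0762 0.0263 0.0576]
cap [ 0.6843 -0.0071  0.05  ] tool [ 0.1073 -0.0243  0.0095]
corner [ 0.6647 -0.0257  0.04  ] tool [ 0.0905 -0.0032  0.0196]
purple [ 0.6098 -0.0957  0.01  ] tool [0.0459 0.0737 0.0497]
edge [ 0.02326401 -0.99972936]
edge [-0.99905204 -0.04353179]
```

Clearances are fine: the decoy is 66 mm off-axis and the finger backs are at about 49 mm. Now I'll grip lightly, realign and slide.

```bash
python3 - <<'E'
from plant import manip
from h import *
p=manip.observe()['position'];p=[.5746,-.0165,-.006]
print(manip.movel(p,rate=.08,max_force=4))
manip.set_gripper(.5,20)
s=manip.observe();print(s['clock'],s['position'],s['contact_force'],s['gripper_width'])
print(manip.movel([.629,-.0075,-.006],frame=down(.03),rate=.04,max_force=6))
s=manip.observe();print(s['clock'],s['position'],s['contact_force'])
for n in('wrist','scene','top'):
    c=manip.capture(n);im=c['img']
    if n=='scene':im=cv2.resize(im[200:320,200:360],(640,480))
    if n=='top':im=cv2.resize(im[150:270,240:400],(640,480))
    cv2.imwrite(f'pics/{n}2.png',im)
E
```

```text
False
8.7 [ 0.57534745 -0.0164269  -0.00507006] [-0.19119591 -0.10653502  3.76022012] 0.5736966488842918
True
9.0167 [ 0.57542808 -0.016468   -0.00508866] [-0.2477089  -0.39748641  2.85975225]
```

View pics/wrist2.png

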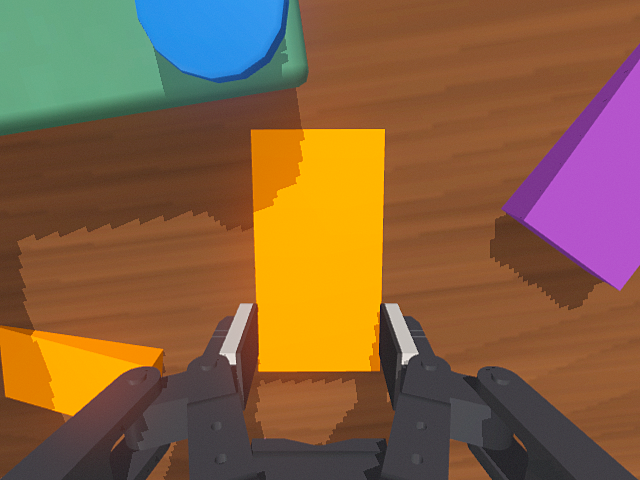

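View pics/scene2.png

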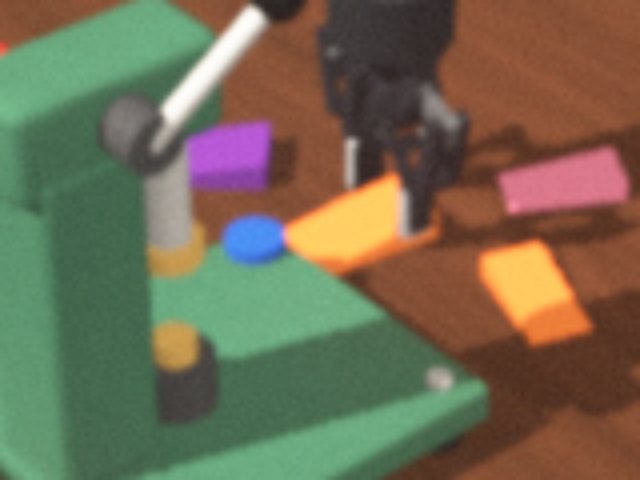

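The wedge is gripped evenly (pads at 250 and 390), but the tips are lightly touching the bench. I'll regrip 2 mm higher and slide with a looser guard.

```bash
python3 - <<'E'
from plant import manip
from h import *
manip.set_gripper(.68)
manip.movel([.5746,-.0165,-.003],rate=.05)
manip.set_gripper(.5,20)
s=manip.observe();print(s['clock'],s['position'],s['contact_force'],s['gripper_width'])
p0=s['position']
print(manip.movel([.629,-.0075,p0[2]],frame=down(.03),rate=.04,max_force=15))
s=manip.observe();print(s['clock'],s['position'],s['contact_force'])
for n in('wrist','scene','top'):
    c=manip.capture(n);im=c['img']
    if n=='scene':im=cv2.resize(im[200:320,200:360],(640,480))
    if n=='top':im=cv2.resize(im[150:270,240:400],(640,480))
    cv2.imwrite(f'pics/{n}3.png',im)
E
```

```text
9.9167 [ 0.57466794 -0.01646069 -0.00270443] [0.28331457 1.07494795 2.98075401] 0.5714184444225661
False
11.4417 [ 0.62874109 -0.00766738 -0.00272091] [-3.86697497 -0.36023706  4.00133747]
```

View pics/wrist3.png

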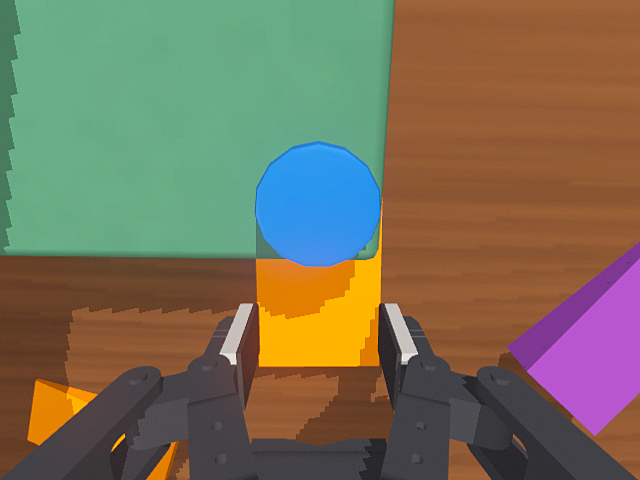

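View pics/scene3.png

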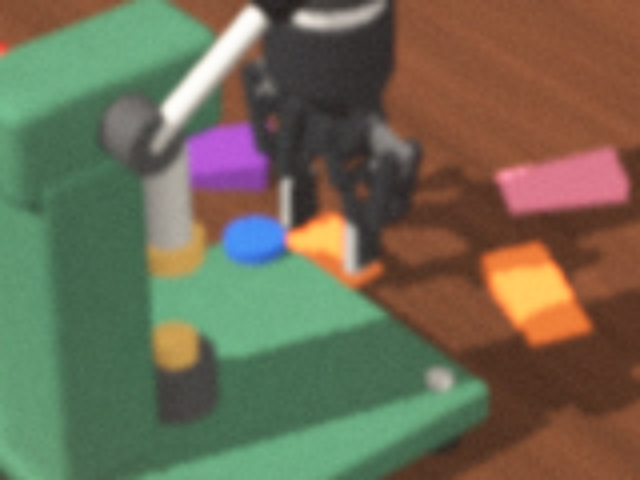

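The wedge sits exactly square under the cap: wedge edges are at 257 and 381 px, the cap at 256–381. Next: release, go behind the heel, touch the bench for height, then push the heel.

```bash
python3 - <<'E'
from plant import manip
from h import *
manip.set_gripper(.72)
p=manip.observe()['position']
manip.movel([p[0],p[1],.05],rate=.15)
manip.movel([.565,-.0095,.05],rate=.15)
manip.set_gripper(.25)
print(manip.movel([.565,-.0095,-.02],rate=.05,max_force=2))
s=manip.observe();print(s['clock'],s['position'],s['contact_force']);z=s['position'][2]+.006
manip.movel([.565,-.0095,z],rate=.05)
s=manip.observe();print(s['clock'],s['position'],s['contact_force'])
print(manip.movel([.612,-.0081,z],rate=.03,max_force=5))
s=manip.observe();print(s['clock'],s['position'],s['contact_force'])
for n in('wrist','scene'):
    c=manip.capture(n);im=c['img']
    if n=='scene':im=cv2.resize(im[200:320,200:360],(640,480))
    cv2.imwrite(f'pics/{n}4.png',im)
E
```

```text
True
14.5667 [ 0.5646249  -0.0095331  -0.01304649] [-1.04337402  0.0594199   5.16334779]
14.8583 [ 0.56549191 -0.00940862 -0.0067046 ] [-0.35061486  0.03901871  0.42406644]
False
16.575 [ 0.61199162 -0.00809285 -0.00706251] [-0.74878703  0.39977831  0.47380771]
```

View pics/wrist4.png

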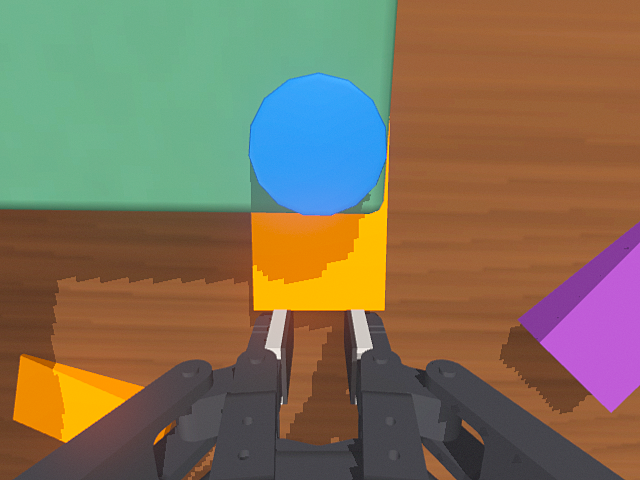

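View pics/scene4.png

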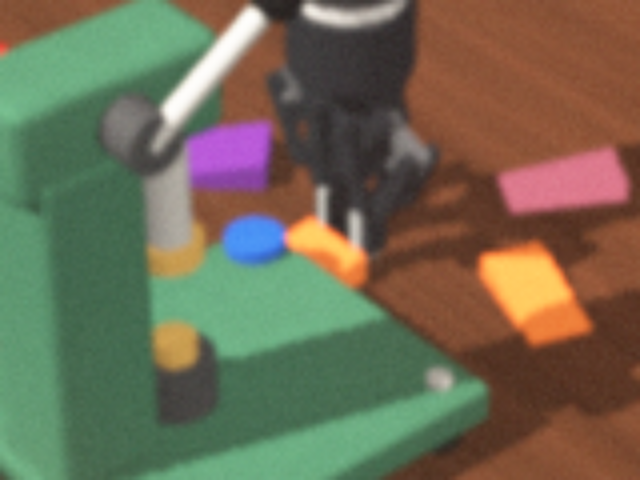

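The fingers are at the heel (pads at 280 and 360, heel row 310) and pushing with almost no force. I'll continue slowly until the force rises.

```bash
cat >> h.py <<'E'
def wpz(c,s,u,v,z):
    R=Ro.from_rotvec(s['tcp_rot']).as_matrix();T=np.array(c['T_tool_cam'])
    d=R@T[:3,:3]@np.array([(u-c['cx'])/c['fx'],(v-c['cy'])/c['fy'],1]);o=np.array(s['position'])+R@T[:3,3]
    return o+d*(z-o[2])/d[2]
E
python3 - <<'E'
from plant import manip
from h import *
s=manip.observe();c=manip.capture('wrist')
print('heel',wpz(c,s,320,310,.018).round(4),'cap',wpz(c,s,318,144,.05).round(4))
for i in range(14):
    p=manip.observe()['position']
    hit=manip.movel([p[0]+.002,p[1]+.00006,-.0070],rate=.02)
    s=manip.observe();print(round(s['clock'],2),s['position'].round(4),s['contact_force'].round(2))
    if s['contact_force'][0]<-3.5:break
s=manip.observe();c=manip.capture('wrist');cv2.imwrite('pics/wrist5.png',c['img'])
E
```

```text
heel [ 0.6216 -0.0096  0.018 ] cap [ 0.6858 -0.0069  0.05  ]
16.98 [ 0.6142 -0.0081 -0.007 ] [-0.33 -0.07 -0.08]
17.23 [ 0.6147 -0.0081 -0.0071] [-5.49  0.7   4.  ]
```

View pics/wrist5.png

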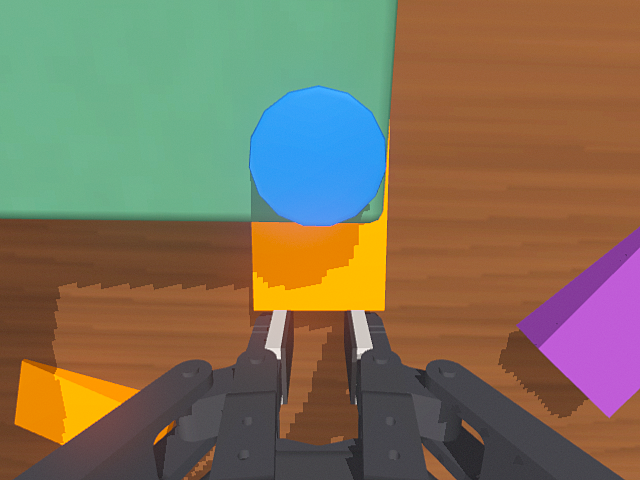

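The force rose to 5.5 N with heel-to-cap at about 61 mm, against roughly 59 mm expected when snug, so the wedge is in contact. I'll give it a small further nudge for preload, then back off and check that it holds.

```bash
python3 - <<'E'
from plant import manip
from h import *
for i in range(2):
    p=manip.observe()['position']
    manip.movel([p[0]+.0022,p[1]+.00006,-.0068],rate=.02)
    s=manip.observe();print(round(s['clock'],2),s['position'].round(4),s['contact_force'].round(2))
    if s['contact_force'][0]<-12:break
p=s['position']
manip.movel([p[0]-.02,p[1],-.003],rate=.1)
manip.movel([p[0]-.02,p[1],.1],rate=.15)
manip.set_gripper(0)
s=manip.observe();print(round(s['clock'],2),s['position'].round(4),s['contact_force'].round(2))
for n in('wrist','scene','top'):
    c=manip.capture(n);im=c['img']
    pickle.dump(c,open(n+'6.pkl','wb'))
    if n=='scene':im=cv2.resize(im[200:320,200:360],(640,480))
    if n=='top':im=cv2.resize(im[150:270,240:400],(640,480))
    cv2.imwrite(f'pics/{n}6.png',im)
E
```

```text
17.53 [ 0.6149 -0.0081 -0.0071] [-5.62 -0.82  3.68]
17.78 [ 0.6149 -0.0081 -0.0071] [-6.51 -0.67  4.72]
19.33 [ 0.5945 -0.0081  0.0993] [ 0.33 -0.28 -0.1 ]
```

View pics/wrist6.png

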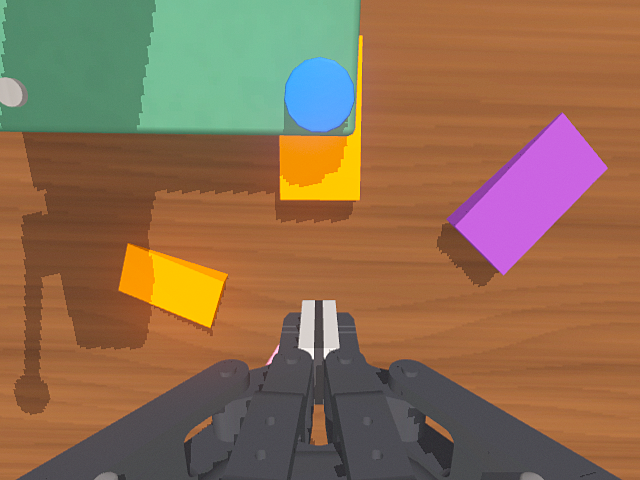

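View pics/scene6.png

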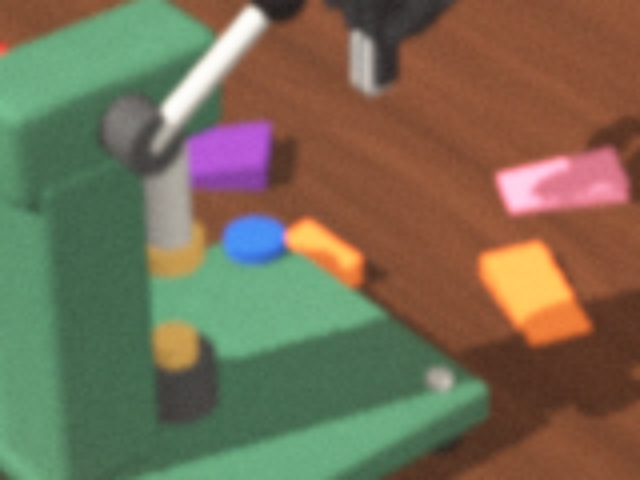

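```bash
python3 - <<'E'
from plant import manip
from h import *
s=manip.observe();c=pickle.load(open('wrist6.pkl','rb'))
h=wpz(c,s,320,199,.018);k=wpz(c,s,319.5,94,.05);k2=wpz(c,s,320,134,.04)
print('heel',h.round(4),'cap',k.round(4),'edge',k2.round(4),'tip past',h[0]+.095-k[0],h[0]+.095-k2[0]-.02)
E
```

```text
heel [ 0.6254 -0.0094  0.018 ] cap [ 0.6857 -0.0071  0.05  ] edge [ 0.6659 -0.008   0.04  ] tip past 0.03468839060370632 0.03447348373116056
```

The tip is about 34.6 mm past the foot, which matches snug within calibration. Now to press the cap with the fingers shut.

```bash
python3 - <<'E'
from plant import manip
from h import *
x,y=.6857,-.0071
manip.movel([x,y,.1],rate=.12)
f0=manip.observe()['contact_force'][2]
print(manip.movel([x,y,.02],rate=.03,max_force=3))
s=manip.observe();print(s['clock'],s['position'].round(4),s['contact_force'].round(2),f0)
zc=s['position'][2]
for i in range(12):
    f=s['contact_force'][2]-f0
    if f>9: break
    zc-=.0007
    manip.movel([x,y,zc],rate=.02)
    s=manip.observe();print(round(s['clock'],2),s['position'].round(4),s['contact_force'].round(2),zc)
for n in('wrist','scene'):
    c=manip.capture(n);im=c['img']
    if n=='scene':im=cv2.resize(im[200:320,200:360],(640,480))
    cv2.imwrite(f'pics/{n}7.png',im)
s=manip.observe();print(round(s['clock'],2),s['position'].round(4),s['contact_force'].round(2))
E
```

```text
True
22.2583 [ 0.6856 -0.0072  0.0369] [-0.39  0.24  4.42] 0.6345511109879787
22.51 [ 0.6858 -0.0071  0.0369] [-1.76 -0.89  5.19] 0.036181988490569965
22.76 [ 0.6858 -0.0071  0.0369] [-3.16  0.07  7.27] 0.035481988490569966
23.01 [ 0.6858 -0.0071  0.0368] [-3.85 -1.67  9.52] 0.034781988490569966
23.26 [ 0.6858 -0.0071  0.0367] [-4.46 -0.   12.27] 0.03408198849056997
23.36 [ 0.6858 -0.0071  0.0367] [-4.27 -0.8  12.93]
```

View pics/wrist7.png

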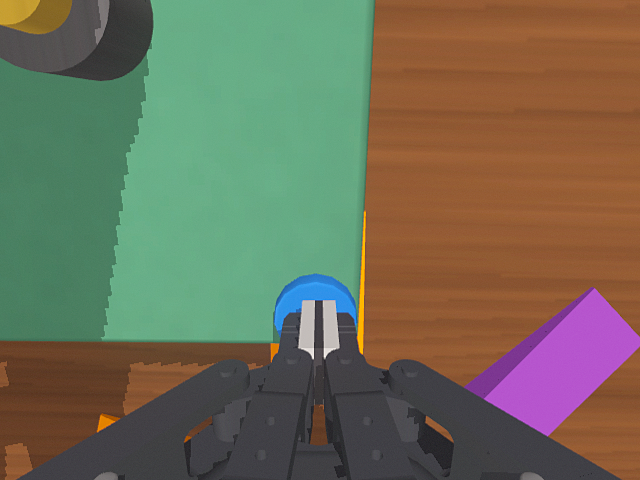

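View pics/scene7.png

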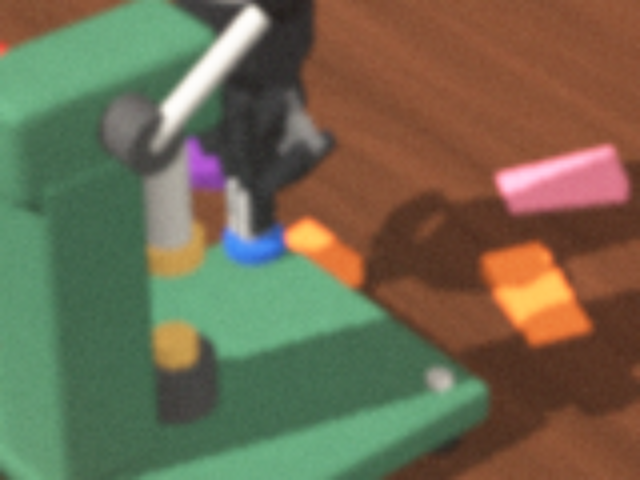

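The push is firm. The cap sank only 0.2 mm up to 12 N and its top is 49.9 mm above the touched bench height, so the press is level and not rocking. I'll relieve the sideways 4 N, watch that the force holds steady, then hand in.

```bash
python3 - <<'E'
from plant import manip
from h import *
manip.movel([.6846,-.0071,.0345],rate=.02)
for i in range(5):
    manip.sleep(.3)
    s=manip.observe();print(round(s['clock'],2),s['position'].round(4),s['contact_force'].round(2))
c=manip.capture('scene');a=pickle.load(open('scene6.pkl','rb'))
for n,k in(('before',a),('now',c)):
    hsv=cv2.cvtColor(k['img'],cv2.COLOR_BGR2HSV);m=cv2.inRange(hsv,(65,80,40),(88,255,200));m[:285]=0;m[340:]=0;m[:,:230]=0
    kk=max(cv2.findContours(m,0,2)[0],key=cv2.contourArea);M=cv2.moments(kk);print(n,M['m10']/M['m00'],M['m01']/M['m00'])
E
```

```text
23.91 [ 0.6858 -0.0071  0.0368] [-1.52 -1.59  8.07]
24.21 [ 0.6858 -0.0071  0.0368] [-1.97 -0.48  9.06]
24.51 [ 0.6859 -0.0071  0.0368] [-1.57 -0.51  8.95]
24.81 [ 0.6858 -0.0072  0.0368] [-0.79  0.77  9.61]
25.11 [ 0.6858 -0.0071  0.0368] [-1.33 -0.41  9.36]
before 266.25431974500924 310.19364759827766
now 268.67544292688274 308.75508748834403
```

The push is steady at about 9 N and the base screw sits at the same pixel (440,378 in the crop) before and after. The green-mask centroid moved about 2 px, most likely because the arm's shadow changes the mask. Handing in.

```bash
python3 - <<'E'
from plant import manip
manip.job_done()
s=manip.observe();print(s['clock'],s['contact_force'].round(2),s['position'].round(4))
E
```

```text
the job is handed in; nothing more can be done
the job is handed in; nothing more can be done
```

I handed the job in while still pressing the blue cap at about 9 N, at around 25 s of the 51 s allowed. No verdict is reported.

**What I did:** A straight push would have missed the foot. So I held the larger orange wedge lightly by its sides, lined it up with the bare foot and slid it part-way in along the bench. I then let go and pushed its heel with the fingertips until the force rose to about 6 N, backed away and pressed the cap with closed fingers.

**Last checks:**
- **Wedge:** its tip is about 34.6 mm past the foot, against a nominal 36 mm and a camera accuracy of about 2 mm. Two small extra nudges did not move it further.
- **Press:** the cap sank only about 0.2 mm under up to 13 N, and its top was 49.9 mm above the bench height I had touched. Both mean it is level and not rocking.
- **Push:** it held between 8.1 and 9.6 N for the last 1.2 s, slightly under the 10 N asked for.

**Checks that disagreed:**
- **Press position:** the mask of the green base shifted by about 2 px between before and during the push. I put that down to the arm's shadow, because a screw on the base stayed at the same pixel.
- **Fingertip height:** the bench touches put the fingertips 11–13 mm behind the TCP, not 8 mm ahead as specified. I used the touched heights instead.

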